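# Fetch the brush from the touch-latch tool bin

## Robot

A 6-joint arm with a two-finger parallel gripper is mounted at the origin on the work surface. World frame = base frame: x ahead of the robot, y to its left, z up, the work surface at z = 0. Lengths are in mm, angles in rad, forces in N, time in s.
With the tool pointing down it reaches from about 300 to 775 mm from the base axis. Payload 14.6 kg.
Tool frame: the origin (TCP) lies between the finger pads; the fingertips stand manip.finger_overhang ahead of it and the grasp point (between the pads) lies 2 mm behind it (manip.finger_overhang is the distance from the TCP to the fingertips, in mm); z points along the fingers, y is the direction in which the jaws open and shut (so a half turn about z gives the same grasp; the last joint's range is limited). The gripper opens to 94 mm and grips with 3 to 60 N. Pads are 16 mm wide; open, the fingers measure 119 mm over their backs; the gripper's body (75 mm by 177 mm) begins 78 mm behind the grasp point.
Start: joints at [-1.236, 0.3, 1.521, -0, 1.321, -0.067], TCP at [215.084, -506.19, 222.446] pointing down, gripper open.
Joint ranges: [-3.03, 3.03], [-0.79, 2.21], [0.23, 2.52], [-1.04, 4.18], [0, 3.07], [-2.55, 2.55]. Speed limits (rad/s): [2.22, 2.22, 2.57, 3.14, 3.14, 3.14].

## Interface

Orientations are given as [roll, pitch, yaw] about the fixed x, y, z axes, in that order (R = Rz(yaw) Ry(pitch) Rx(roll)).
In Python, from cell import manip gives the robot as it stands.
- The arm moves only by the tool drive_tool, never from a script. Its argument "steps" is a list of rows, each an object with "delta_pos": the shift along the world's x, y, z in mm, a list of three; "yaw": the turn about the world's z in rad; "hand": the finger opening in mm, from 0 to 94. A call has 1 to 5 rows; each row shifts and turns the commanded pose from where the row before left it; what a row does not reach is not made up. A row lasts 1/12 s, in which the tool goes at most 41.7 mm and 7.16 degrees, less where a joint would pass 70% of its speed; a pose out of reach is approached as far as the arm can. A call is refused whole if a number of a shift passes 41.7 or a number of a turn 0.125, either way. A call with a gripper value outside its range is refused whole. The fingers move at their own pace and stop on an object; "squeeze" is the grip in N (left out, the last holds). Time passes only in rows, so rows that do not move let the fingers close. It gives the time, the measured TCP pose, the force and the opening at its end, in the units of the state.
- manip.read_state(): the state, without advancing time (a new reading comes with each control period).
- manip.camera(name): name is "scene" or "top"; returns a dict with "frame" (400x640x3 uint8, red, green, blue), "range_z" (400x640 float32, mm along the optical axis (not along the pixel's ray), 0 where there is no reading), "intrinsics" (3x3 intrinsics, pixels), "position" and "attitude" of the camera in the world. Camera axes: x right, y down, z forward; pixel columns grow to the right and rows downward; lengths in mm; the calibration is good to about 2 mm. A picture is of the moment at which its call begins.
- manip.sign_off(): hands the job in, once; it reports no verdict.
The state is a dict: "clock": time; "joints": joint angles; "qd": joint speeds; "effort": joint torques, N m; "eef_pos": TCP position; "eef_rot": TCP orientation; "wrist_force": force on the tool from outside, world axes, zero at the start; "moment": the same for the moment, N m; "finger_gap": finger opening in mm.
Only numpy, scipy, OpenCV 4.12 (cv2) and the standard library are available. Lean on these libraries where they do the work, as an engineer would, in place of code of your own. Each camera call takes 0.05 s, during which the arm holds its last target.

## Task

Get the wooden brush out of the green tool bin. Press the bin's sloping white lid at its yellow mark until the touch latch clicks, then keep the springy lid in check so that it opens gently all the way instead of flying open. Then take out the brush and lay it, not drop it, bristles down and lengthwise on the green pad in the black tray, leaving the lid open and everything else as it stands.

Things in the scene. Friction and masses are not known exactly. Their poses are not given: they have to be found in the camera images.
- bin: Sizes in mm. Green steel bin fixed to the bench: 260 deep (x), 300 wide (y), 160 high; origin at the centre of its underside, -x its front. Front wall 50 high at x -134 to -124, side walls 10 thick, inner floor at z 8. A fixed hood 10 thick, top at z 160, covers x 33 to 130. Between hood and front wall lies the flush lid, sloping down to the front at 34.5 degrees (0.602 rad).
- lid (a joint): White lid of the bin, 276 wide, 186 long, 10 thick, hinged at its upper edge. Rad: 0 shut, -0.03 pressed to its stop, 1.8 fully open. A spring opens it and keeps it open, pushing at the mark with 4 N when shut, 1.5 N half-way, 0.5 N open. Let go near shut it flies open; beyond 1.4 it drifts gently to the stop. Fingertips that stay on its outer face and give way at 0.3 to 0.8 rad/s brake it.
- latch (a joint): Touch latch of the lid, a small brass catch under the lid's front edge, in m: 0 while it holds the lid; it jumps to 0.013 (the click) once the mark has been pressed in by about 3 (lid at about -0.018 rad; takes about 4 to 5 N), and then stays released.
- press_mark (a point): Centre of the yellow mark, 34 in diameter, on the lid's outer face, on its middle line, 150 down the slope from the hinge. Moves with the lid; axes: -x down the panel to the free edge (38 farther on), z out of the outer face.
- lid_hinge (a point): Middle of the lid's hinge axis (bin x 33, z 156), axes as the bin's; the lid turns about +y, its outer face 5 outside the axis. Fully open the lid rises towards the robot, 69 degrees from level, free edge 330 above the bench at bin x -35: it overhangs the bin's contents, so these are reached from the front with the tool tilted 25 to 40 degrees from vertical.
- brush: Brush: wooden block 150 long (x), 46 wide (y), 26 high, on stiff black bristles 128 by 36 by 24; 48 high in all; origin at the centre of its underside (bristle tips), z up; 110 to 220 g. Lies bristles down on the bin's floor, length roughly along the bin's x, in the left or right half, 60 to 70 off the bin's middle line. Either end may point either way in the tray.
- roller: Lint roller in a white case 90 by 48 by 46 with a blue handle to -x, 155 long over all, origin at the underside; lies in the other half of the bin. To be left alone.
- tray: Black tray fixed to the bench, 200 (x) by 270 (y), walls 18 high, floor 4 thick, three lanes along x, 85 apart, parted by ribs 10 high; origin at the centre of its underside. It stands on the other side of the bench from the bin, turned by up to 0.2 rad.
- pad: Green pad 160 (x) by 74 (y), 2 thick, fixed on the floor of one of the tray's three lanes, its length along the lane: the brush's place. Origin at the centre of its underside, 4 above the bench.
- rule: Yellow folding rule 135 by 28 by 18, lies in another lane of the tray; origin at its underside. To be left alone.
- stapler: Red stapler 125 by 34 by 28, lies in another lane of the tray; origin at its underside. To be left alone.
- sprayer: Clear spray bottle, 50 in diameter, 163 high, stands in the gap between bin and tray; origin at its underside. Easily upset; to be left alone.
- tape: Roll of brown tape lying flat, 96 in diameter, 48 high, near the robot; origin at its underside. To be left alone.
- carton: Small cardboard box 150 by 110 by 100 at one side of the bench; origin at its underside. To be left alone.
- driver: Blue cordless driver standing on its battery, 155 long, 65 wide, 181 high, at the other side; origin at its underside. To be left alone.
Mind the look-alikes: they are no part of the job. There is more than one size of the pad; the one meant has the size given above.

How it is judged (in metres and radians):
On the way, in this order (a step that is already met when the one before it is completed fails the run):
1. the touch latch has clicked and let go (value of joint latch above 0.01 m).
2. the lid is fully open and calm (value of joint lid above 1.65 rad and velocity of joint lid below 0.2 rad/s), for 0.2 s.
3. the brush has been lifted out of the bin (height (world z) of brush above 0.09 m and contact force between brush and the fingers above 0.5 N), for 0.1 s.
4. the brush lies on the green pad (x of brush in the frame of pad between -0.025 and 0.025 m and y of brush in the frame of pad between -0.018 and 0.018 m and z of brush in the frame of pad between -0.002 and 0.008 m and angle between the x axis of brush and the x axis of pad, either way round below 0.2 rad and angle between brush's own z axis and vertical below 0.1 rad and linear speed of brush below 0.02 m/s), for 0.2 s.
At the end, for the whole second after the job is handed in: The brush rests, released and still, on the green pad: bristles down (upright within 0.1 rad), its length along the lane within 0.2 rad, its centre within 25 mm along and 18 mm across of the pad's centre, its underside on the pad; the lid is open (beyond 1.65 rad) (all of step 4 and value of joint lid above 1.65 rad and contact force between brush and the fingers below 0.1 N); the robot touches nothing.
It fails at once if the lid flies open, faster than 2.5 rad/s (velocity of joint lid above 2.5 rad/s).
It fails at once if the brush falls: it moves faster than 0.7 m/s while no finger holds it (linear speed of brush above 0.7 m/s and contact force between brush and the fingers below 0.05 N).
It fails at once if a bystander is shifted by more than 25 mm or upset (distance of any of roller, rule, stapler, sprayer, tape, carton, driver from where it was at the start of the episode above 0.025 m or angle between any of sprayer, driver's own z axis and vertical above 0.5 rad).
It also fails if it takes over 64 s, if anything falls off the work surface, if the arm or the gripper's body presses on something with over 40 N, if the wrist force passes 120 N, or if a joint passes its speed limit or range.

## Working session

There is one attempt and no reset: what is moved stays moved. The work goes in short steps, Python scripts to look and compute and a tool call to move; the robot and the scene stay as the last step left them, time stands still between calls to the robot, and variables do not carry over. Pictures are saved under pics/ and viewed, and the job is handed in when it is done.

Besides the shell and the picture viewer there is one more tool, called after "Call:" by a JSON object that holds its "op" and its "data", one argument or row to a line. drive_tool: Moves the arm, as the interface text tells. Its arguments: {"type":"object","properties":{"steps":{"type":"array"},"squeeze":{"type":"number"}},"required":["steps"]}

```bash
ls; mkdir -p pics; cat > h.py <<'E'
import numpy as np,cv2
from cell import manip
from scipy.spatial.transform import Rotation as Ro
def cam(n):
    c=manip.camera(n); return c
E
python3 - <<'E'
from h import *
s=manip.read_state(); print(s); print(manip.finger_overhang)
for n in("scene","top"):
    c=manip.camera(n); np.save(f"{n}.npy",c,allow_pickle=True)
    print(n,c["intrinsics"],c["position"],c["attitude"])
    cv2.imwrite(f"pics/{n}0.png",c["frame"][:,:,::-1])
E
```

```text
pics
{'clock': 0.0, 'joints': array([-1.23560866e+00,  3.00493437e-01,  1.52158884e+00,  3.07237415e-05,
        1.32070551e+00, -6.66138352e-02]), 'qd': array([ 0.00091076, -0.00130246,  0.00064029,  0.00117855, -0.00015688,
       -0.00246058]), 'effort': array([-2.36670840e-04, -5.31808877e+01, -3.52735412e+01,  7.08030956e-02,
        2.44483317e-02, -9.98908945e-05]), 'eef_pos': array([ 215.00801373, -505.96378264,  221.87078573]), 'eef_rot': array([-3.14040215e+00, -1.09246745e-04,  4.01793817e-01]), 'wrist_force': array([ 0.28794369, -0.07425587, -0.11264923]), 'moment': array([0.00345359, 0.02594388, 0.00299935]), 'finger_gap': 94.13470785454909}
17.0
scene [[390.82368003   0.         322.52826574]
 [  0.         390.82368003 204.14263876]
 [  0.           0.           1.        ]] [  548.97166079 -1125.51540866  1104.59468598] [-2.31899492  0.02159082  0.03697565]
top [[361.31433583   0.         316.3239252 ]
 [  0.         361.31433583 197.92844028]
 [  0.           0.           1.        ]] [ 243.04448511  -35.82234002 1446.19521416] [-2.97335775 -0.01000023 -1.57153045]
```

View pics/scene0.png

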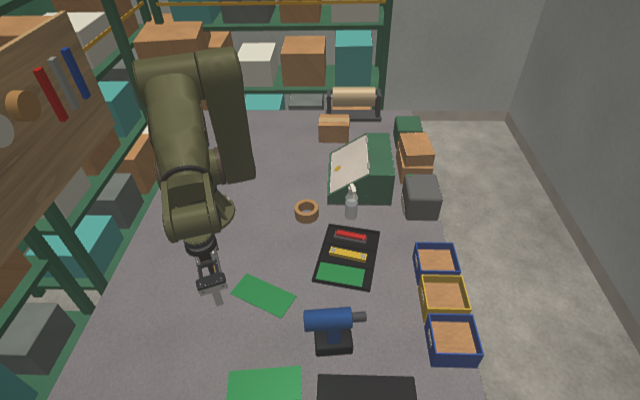

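View pics/top0.png

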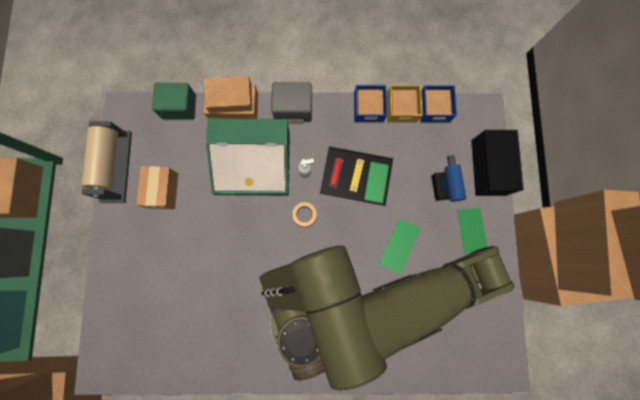

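Scene view: the bin is at about (362,168) with the yellow mark near (338,168), the tray at (347,258) with the pad in its near lane at (341,274), and the sprayer at (351,205). In the top view the bin is at (248,157), the mark at (249,182), the tray at (357,176) and the pad at (377,182).

```bash
cat >> h.py <<'E'
def cloud(c):
    K=c["intrinsics"];z=c["range_z"].astype(float);v,u=np.mgrid[:400,:640]
    p=np.stack([(u-K[0,2])/K[0,0]*z,(v-K[1,2])/K[1,1]*z,z],-1)
    R=Ro.from_euler("xyz",c["attitude"]).as_matrix()
    P=p@R.T+c["position"]; P[z==0]=np.nan
    return P
def ray(c,uv,h):
    K=c["intrinsics"];R=Ro.from_euler("xyz",c["attitude"]).as_matrix()
    uv=np.atleast_2d(uv).astype(float)
    d=np.c_[(uv[:,0]-K[0,2])/K[0,0],(uv[:,1]-K[1,2])/K[1,1],np.ones(len(uv))]@R.T
    o=np.array(c["position"]); t=(h-o[2])/d[:,2]; return o+d*t[:,None]
def view(n,f,roi=None,k=4):
    c=manip.camera(n); im=c["frame"][:,:,::-1].copy()
    if roi: a,b,w,h=roi; im=cv2.resize(im[b:b+h,a:a+w],None,fx=k,fy=k,interpolation=cv2.INTER_CUBIC)
    cv2.imwrite(f"pics/{f}.png",im); return c
E
python3 - <<'E'
from h import *
for n,boxes in(("top",{"bin":(200,115,95,85),"tray":(315,140,85,70)}),("scene",{"bin":(320,125,80,90),"tray":(305,215,85,80)})):
    c=np.load(n+".npy",allow_pickle=True).item();P=cloud(c)
    hsv=cv2.cvtColor(c["frame"],cv2.COLOR_RGB2HSV)
    print(n,"bench z",np.nanmedian(P[300:330,150:200,2]) if n=="top" else np.nanmedian(P[300:340,120:200,2]))
    for o,(a,b,w,h) in boxes.items():
        H=hsv[b:b+h,a:a+w].astype(int);Q=P[b:b+h,a:a+w]
        for nm,m in {"yellow":(abs(H[...,0]-23)<8)&(H[...,1]>110)&(H[...,2]>90),"green":(abs(H[...,0]-72)<16)&(H[...,1]>90),"pad":(abs(H[...,0]-68)<12)&(H[...,1]>140)&(H[...,2]>100),"white":(H[...,1]<40)&(H[...,2]>170),"black":(H[...,2]<50)&(Q[...,2]>-30)}.items():
            cs,_=cv2.findContours(m.astype(np.uint8),cv2.RETR_EXTERNAL,cv2.CHAIN_APPROX_NONE)
            if not cs: continue
            cc=max(cs,key=cv2.contourArea);mm=np.zeros(m.shape,np.uint8);cv2.drawContours(mm,[cc],-1,1,-1)
            mm=(mm>0)&m
            q=Q[mm]; r=cv2.minAreaRect(cc)
            print(o,nm,mm.sum(),"px",np.round(np.array(r[0])+[a,b],1),"rect",np.round(r[1],1),round(r[2],1),"med",np.round(np.nanmedian(q,0),1),"z",np.round(np.nanpercentile(q[:,2],[5,95]),0))
            print("   corners",np.round(cv2.boxPoints(r)+[a,b],1).tolist())
E
```

```text
top bench z -1.9968499416052055
bin yellow 48 px [248.5 181.5] rect [7. 7.] 90.0 med [539.9 211.8  72.9] z [65. 81.]
   corners [[245.0, 178.0], [252.0, 178.0], [252.0, 185.0], [245.0, 185.0]]
bin green 1793 px [247.4 131.1] rect [80.2 26.9] 2.2 med [714.4 208.4 158. ] z [153. 162.]
   corners [[206.8, 143.0], [207.9, 116.1], [288.0, 119.2], [287.0, 146.0]]
bin white 17 px [283.7 185.3] rect [ 2.6 10.4] 15.9 med [528.2  76.6  64.9] z [51. 76.]
   corners [[281.0, 190.0], [283.9, 180.0], [286.4, 180.7], [283.5, 190.7]]
bin black 60 px [284.5 116. ] rect [ 2. 19.] 90.0 med [810.6  77.6  69.4] z [57. 82.]
   corners [[275.0, 115.0], [294.0, 115.0], [294.0, 117.0], [275.0, 117.0]]
tray yellow 269 px [356.5 174.9] rect [ 8.7 34.4] 14.0 med [ 580.3 -214.2   18.7] z [-0. 25.]
   corners [[348.1, 190.5], [356.5, 157.1], [364.9, 159.2], [356.6, 192.6]]
tray green 764 px [376.2 181.9] rect [19.4 39.5] 9.5 med [ 554.4 -295.5    4.2] z [-1. 10.]
   corners [[363.4, 199.7], [369.9, 160.8], [389.0, 164.0], [382.5, 202.9]]
tray white 4 px [353.5 187.5] rect [1. 1.] 90.0 med [ 528.2 -200.2   18.9] z
[... 580 characters left out ...]
0, 187.0], [328.0, 187.0]]
bin white 1368 px [347.4 163.8] rect [34.9 56.3] 63.4 med [591.3 194.6 108.1] z [ 58. 151.]
   corners [[314.4, 160.8], [364.8, 135.6], [380.4, 166.8], [330.0, 192.0]]
tray yellow 319 px [347.5 253.9] rect [37.9  9.3] 11.9 med [ 583.3 -217.8   18.4] z [ 2. 24.]
   corners [[328.0, 254.5], [330.0, 245.4], [367.0, 253.2], [365.1, 262.3]]
tray green 848 px [340.  273.6] rect [46.8 18.4] 10.0 med [ 555.3 -294.8    4. ] z [0. 8.]
   corners [[315.4, 278.5], [318.6, 260.5], [364.7, 268.6], [361.5, 286.7]]
tray black 598 px [345.7 256.3] rect [57.9 60.3] 10.3 med [ 585.1 -182.4    7. ] z [-0. 17.]
   corners [[311.9, 280.8], [322.6, 221.5], [379.6, 231.8], [368.8, 291.1]]
```

```bash
python3 - <<'E'
from h import *
a=np.load("top.npy",allow_pickle=True).item()["frame"][:,:,::-1]
b=np.load("scene.npy",allow_pickle=True).item()["frame"][:,:,::-1]
im=np.hstack([cv2.resize(a[110:210,195:400],None,fx=3.8,fy=3.8)])
cv2.imwrite("pics/z1.png",im)
cv2.imwrite("pics/z2.png",cv2.resize(b[120:300,290:410],None,fx=3.2,fy=3.2))
E
```

```text
(no output)
```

View pics/z1.png

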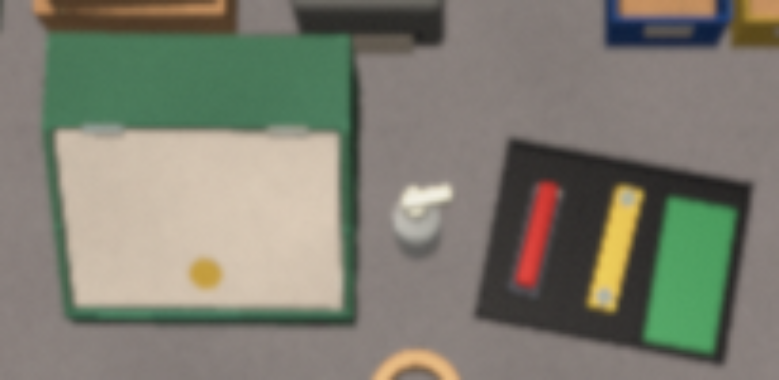

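View pics/z2.png

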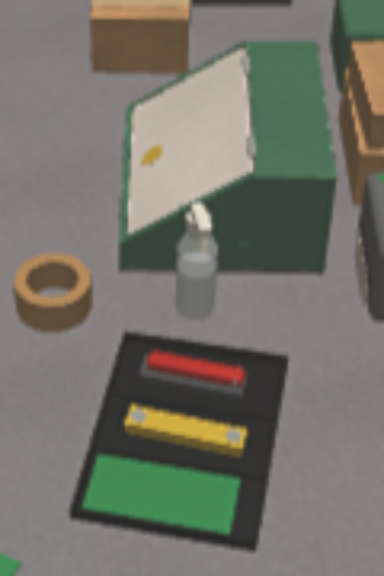

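Crop of the top view: the hood's front edge runs along z1 row 130, the lid is shut, and the mark is at (205,273). The pad lies in the tray lane farthest from the bin, with the rule and stapler in the other two lanes. Now the poses.

```bash
python3 - <<'E'
from h import *
T=np.load("top.npy",allow_pickle=True).item();S=np.load("scene.npy",allow_pickle=True).item()
def hsvm(c,lo,hi):return cv2.inRange(cv2.cvtColor(c["frame"],cv2.COLOR_RGB2HSV),lo,hi)
# mark
for c,u in((T,(248.5,181.5)),(S,(337.5,168))): print("mark",ray(c,u,75.2).round(1))
# hood top plane: green pixels above z 145
P=cloud(T);m=(P[...,2]>147)&(hsvm(T,(50,80,20),(95,255,255))>0);m[:, :195]=0;m[:,300:]=0
cs,_=cv2.findContours(m.astype(np.uint8),0,1);cc=max(cs,key=cv2.contourArea)
r=cv2.minAreaRect(ray(T,cc[:,0],160)[:,:2].astype(np.float32));print("hood",r,cv2.boxPoints(r).round(1).tolist())
# hood front/back edge & lid-hinge row lines
for name,rows in(("front",max),("back",min)):
    pts=[]
    for u in range(212,284):
        v=np.where(m[:,u])[0]
        if len(v):pts.append((u,rows(v)))
    w=ray(T,pts,160);f=np.polyfit(w[:,1],w[:,0],1);print(name,"x at y=212",np.polyval(f,212).round(1),"yaw",-np.arctan(f[0]).round(4))
# pad
for c,(a,b,x,y) in((T,(315,140,85,70)),(S,(305,215,85,80))):
    g=hsvm(c,(55,100,80),(85,255,255));k=np.zeros_like(g);k[b:b+y,a:a+x]=g[b:b+y,a:a+x]
    cs,_=cv2.findContours(k,0,cv2.CHAIN_APPROX_NONE);cc=max(cs,key=cv2.contourArea)
    w=ray(c,cc[:,0],6)[:,:2].astype(np.float32);r=cv2.minAreaRect(w);M=cv2.moments(k,True)
    print("pad",np.round(r[0],1),np.round(r[1],1),round(r[2],2),"centroid",ray(c,(M["m10"]/M["m00"],M["m01"]/M["m00"]),6).round(1))
    kk=(np.argwhere(k>0)[:,::-1]);w=ray(c,kk,6)[:,:2];C=np.cov(w.T);e,V=np.linalg.eigh(C);print("  yaw",np.arctan2(*(V[::-1,1]*np.sign(V[0,1]))),"len",np.sqrt(12*e))
# sprayer, tape
for nm,box in (("sprayer",(296,150,20,26)),("tape",(290,200,30,30)),("carton",(135,163,45,48))):
    a,b,x,y=box;q=P[b:b+y,a:a+x].reshape(-1,3);q=q[q[:,2]>15];print(nm,q.min(0).round(),q.max(0).round())
E
```

```text
mark [[540.2 212.8  75.2]]
mark [[541.6 211.1  75.2]]
hood ((704.9610595703125, 208.27149963378906), (296.2578430175781, 116.5953598022461), 89.20875549316406) [[644.5999755859375, 61.0], [761.2000122070312, 59.400001525878906], [765.2999877929688, 355.6000061035156], [648.7000122070312, 357.20001220703125]]
front x at y=212 672.3 yaw -0.0013
back x at y=212 758.0 yaw 0.0015
pad [ 555.  -294.6] [ 78.1 163.6] 78.89 centroid [[ 554.6 -294.8    6. ]]
  yaw -0.1923102039332907 len [ 77.15198801 163.03674017]
pad [ 555.8 -295.6] [ 76.9 159.6] 79.14 centroid [[ 556.6 -297.1    6. ]]
  yaw -0.1922824314679414 len [ 76.43548538 159.75754341]
sprayer [572. -37.  20.] [616.  21. 167.]
tape [372. -49.  17.] [465.  45.  54.]
carton [444. 512.  15.] [596. 630. 108.]
```

Call:
{"op": "drive_tool", "data": {
  "steps": [
    {"delta_pos": [16,36,0],"yaw": -0.04,"hand": 0},
    {"delta_pos": [16,36,0],"yaw": -0.04,"hand": 0},
    {"delta_pos": [16,36,0],"yaw": -0.04,"hand": 0},
    {"delta_pos": [16,36,0],"yaw": -0.04,"hand": 0},
    {"delta_pos": [16,36,0],"yaw": -0.04,"hand": 0}
  ],
  "squeeze": 20
}}

```text
clock: 0.52
eef_pos: [295.3, -324.4, 222.2]
eef_rot: [-3.141, 0.0, 0.199]
wrist_force: [0.9, -0.9, 0.4]
finger_gap: 64.0
```

Call:
{"op": "drive_tool", "data": {
  "steps": [
    {"delta_pos": [16,36,0],"yaw": -0.04,"hand": 0},
    {"delta_pos": [16,36,0],"yaw": -0.04,"hand": 0},
    {"delta_pos": [16,36,0],"yaw": -0.04,"hand": 0},
    {"delta_pos": [16,36,0],"yaw": -0.04,"hand": 0},
    {"delta_pos": [16,36,0],"yaw": -0.04,"hand": 0}
  ]
}}

```text
clock: 0.93
eef_pos: [375.3, -144.3, 222.5]
eef_rot: [3.142, -0.0, -0.0]
wrist_force: [0.8, -0.3, -0.5]
finger_gap: 31.0
```

Call:
{"op": "drive_tool", "data": {
  "steps": [
    {"delta_pos": [16,36,0],"yaw": 0,"hand": 0},
    {"delta_pos": [16,36,0],"yaw": 0,"hand": 0},
    {"delta_pos": [16,36,0],"yaw": 0,"hand": 0},
    {"delta_pos": [16,36,0],"yaw": 0,"hand": 0},
    {"delta_pos": [16,36,0],"yaw": 0,"hand": 0}
  ]
}}

```text
clock: 1.35
eef_pos: [455.3, 35.9, 222.4]
eef_rot: [3.142, 0.0, 0.002]
wrist_force: [0.7, -0.4, 0.1]
finger_gap: 1.3
```

Call:
{"op": "drive_tool", "data": {
  "steps": [
    {"delta_pos": [15.5,35,0],"yaw": 0,"hand": 0},
    {"delta_pos": [15.5,35,0],"yaw": 0,"hand": 0},
    {"delta_pos": [16,35,-10],"yaw": 0,"hand": 0},
    {"delta_pos": [16,35,-15],"yaw": 0,"hand": 0},
    {"delta_pos": [16,36,-15],"yaw": 0,"hand": 0}
  ]
}}

```text
clock: 1.77
eef_pos: [534.3, 211.4, 181.9]
eef_rot: [-3.142, -0.0, 0.002]
wrist_force: [-0.2, -0.1, 0.6]
finger_gap: 0.4
```

Call:
{"op": "drive_tool", "data": {
  "steps": [
    {"delta_pos": [0,0,-25],"yaw": 0,"hand": 0},
    {"delta_pos": [0,0,-25],"yaw": 0,"hand": 0},
    {"delta_pos": [0,0,-20],"yaw": 0,"hand": 0},
    {"delta_pos": [0,0,-10],"yaw": 0,"hand": 0}
  ]
}}

```text
clock: 2.1
eef_pos: [532.7, 209.2, 99.6]
eef_rot: [3.14, 0.004, 0.002]
wrist_force: [0.2, 0.5, -0.1]
finger_gap: 0.9
```

```bash
python3 - <<'E'
from h import *
view("scene","s2",(310,100,110,100),5);view("top","t2",(190,100,130,110),5);s=manip.read_state();print(s["eef_pos"],s["wrist_force"])
E
cat > traj.py <<'E'
import numpy as np
# tip z & suggested x for lid angle; hinge (667,156)
def surf(th,hx=667.,hz=156.):
    a=np.deg2rad(214.5)-th;d=np.array([np.cos(a),np.sin(a)]);n=np.array([np.cos(a-np.pi/2),np.sin(a-np.pi/2)])
    return np.array([hx,hz])+5*n,d
def tipz(th,xc,hw=8):
    o,d=surf(th);xs=np.array([xc-hw,xc+hw]);return (o[1]+(xs-o[0])*d[1]/d[0]).max()
if __name__=="__main__":
    for th in np.arange(-0.04,1.7,0.04):
        o,d=surf(th);m=o+150*d
        xc=m[0]-8*np.sin(np.clip((0.6-th)/0.3,-1,1)*np.pi/2)
        print(round(th,2),"mark",m.round(1),"xc",round(xc,1),"tcpz",round(tipz(th,xc)+17,1))
E
python3 traj.py
```

```text
[533.15126206 209.10380142 101.10286027] [0.06254167 0.0514354  0.18886246]
-0.04 mark [543.9  70.2] xc 535.9 tcpz 87.2
0.0 mark [540.5  75.2] xc 532.5 tcpz 92.2
0.04 mark [537.4  80.3] xc 529.4 tcpz 97.3
0.08 mark [534.5  85.5] xc 526.5 tcpz 102.5
0.12 mark [531.8  90.9] xc 523.8 tcpz 107.9
0.16 mark [529.3  96.3] xc 521.3 tcpz 113.3
0.2 mark [527.  101.9] xc 519.0 tcpz 118.9
0.24 mark [525.  107.5] xc 517.0 tcpz 124.5
0.28 mark [523.1 113.3] xc 515.1 tcpz 130.3
0.32 mark [521.5 119. ] xc 513.6 tcpz 136.1
0.36 mark [520.2 124.9] xc 512.6 tcpz 142.0
0.4 mark [519.1 130.8] xc 512.1 tcpz 148.0
0.44 mark [518.2 136.7] xc 512.2 tcpz 154.1
0.48 mark [517.5 142.7] xc 512.8 tcpz 160.1
0.52 mark [517.1 148.7] xc 513.8 tcpz 166.1
0.56 mark [516.9 154.7] xc 515.3 tcpz 171.9
0.6 mark [517.  160.7] xc 517.0 tcpz 177.7
0.64 mark [517.3 166.7] xc 519.0 tcpz 183.9
0.68 mark [517.8 172.7] xc 521.1 tcpz 190.0
0.72 mark [518.6 178.6] xc 523.3 tcpz 196.0
0.76 mark [519.7 184.5] xc 525.6 tcpz 201.8
0.8 mark [520.9 190.4] xc 527.8 tcpz 207.6
0.84 mark [522.4 196.2] xc 530.0 tcpz 213.3
0.88 mark [524.1 20
[... 200 characters left out ...]
1.08 mark [536.1 229.4] xc 544.1 tcpz 246.4
1.12 mark [539.1 234.6] xc 547.1 tcpz 251.6
1.16 mark [542.4 239.6] xc 550.4 tcpz 256.6
1.2 mark [545.8 244.6] xc 553.8 tcpz 261.6
1.24 mark [549.5 249.3] xc 557.5 tcpz 266.3
1.28 mark [553.3 254. ] xc 561.3 tcpz 271.0
1.32 mark [557.3 258.4] xc 565.3 tcpz 275.4
1.36 mark [561.5 262.7] xc 569.5 tcpz 279.7
1.4 mark [565.8 266.9] xc 573.8 tcpz 283.9
1.44 mark [570.4 270.8] xc 578.4 tcpz 287.8
1.48 mark [575.  274.6] xc 583.0 tcpz 291.6
1.52 mark [579.8 278.2] xc 587.8 tcpz 295.2
1.56 mark [584.8 281.6] xc 592.8 tcpz 298.6
1.6 mark [589.9 284.8] xc 597.9 tcpz 301.8
1.64 mark [595.1 287.7] xc 603.1 tcpz 304.7
1.68 mark [600.4 290.5] xc 608.4 tcpz 307.5
```

View pics/s2.png

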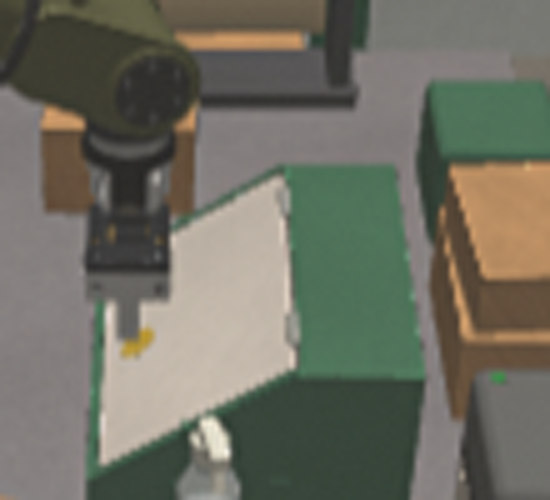

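View pics/t2.png

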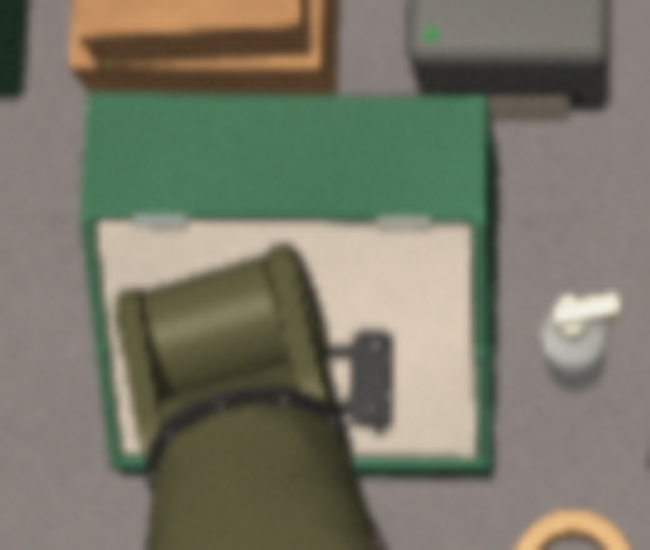

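The closed fingers are over the mark at s2 (130,340) and t2 shows them centred on the lid, so I press now.

Call:
{"op": "drive_tool", "data": {
  "steps": [
    {"delta_pos": [0,1,-4],"yaw": 0,"hand": 0},
    {"delta_pos": [0,1,-4],"yaw": 0,"hand": 0},
    {"delta_pos": [0,0,-2],"yaw": 0,"hand": 0}
  ]
}}

```text
clock: 2.45
eef_pos: [534.3, 211.6, 93.2]
eef_rot: [-3.141, -0.001, 0.002]
wrist_force: [0.2, 0.3, 3.0]
finger_gap: 0.2
```

Call:
{"op": "drive_tool", "data": {
  "steps": [
    {"delta_pos": [0,0,-1],"yaw": 0,"hand": 0},
    {"delta_pos": [0,0,-1],"yaw": 0,"hand": 0}
  ]
}}

```text
clock: 2.62
eef_pos: [534.6, 211.6, 91.9]
eef_rot: [-3.141, -0.002, 0.002]
wrist_force: [0.5, 0.0, 5.2]
finger_gap: 0.3
```

Call:
{"op": "drive_tool", "data": {
  "steps": [
    {"delta_pos": [0,0,-1],"yaw": 0,"hand": 0},
    {"delta_pos": [0,0,0],"yaw": 0,"hand": 0}
  ]
}}

```text
clock: 2.78
eef_pos: [534.6, 211.6, 90.8]
eef_rot: [-3.141, -0.002, 0.002]
wrist_force: [-0.0, -0.9, 5.2]
finger_gap: 0.2
```

Call:
{"op": "drive_tool", "data": {
  "steps": [
    {"delta_pos": [0,0,-1],"yaw": 0,"hand": 0},
    {"delta_pos": [0,0,0],"yaw": 0,"hand": 0}
  ]
}}

```text
clock: 2.95
eef_pos: [534.5, 211.6, 89.7]
eef_rot: [-3.141, -0.002, 0.002]
wrist_force: [0.9, 0.9, 4.5]
finger_gap: 0.7
```

Call:
{"op": "drive_tool", "data": {
  "steps": [
    {"delta_pos": [0,0,-1],"yaw": 0,"hand": 0},
    {"delta_pos": [0,0,-1],"yaw": 0,"hand": 0}
  ]
}}

```text
clock: 3.12
eef_pos: [534.4, 211.5, 87.5]
eef_rot: [-3.141, -0.002, 0.002]
wrist_force: [-0.9, -0.2, 4.6]
finger_gap: 1.0
```

Call:
{"op": "drive_tool", "data": {
  "steps": [
    {"delta_pos": [-1,0,2.5],"yaw": 0,"hand": 0},
    {"delta_pos": [-1,0,2.5],"yaw": 0,"hand": 0},
    {"delta_pos": [-3,0,4],"yaw": 0,"hand": 0},
    {"delta_pos": [-3,0,5],"yaw": 0,"hand": 0}
  ]
}}

```text
clock: 3.45
eef_pos: [525.6, 211.5, 101.0]
eef_rot: [-3.142, -0.0, 0.002]
wrist_force: [-0.7, -0.2, 4.3]
finger_gap: 0.6
```

The fingers still feel 4.3 N well above the shut height, so the latch has clicked and the lid is following. I keep giving way along the arc.

Call:
{"op": "drive_tool", "data": {
  "steps": [
    {"delta_pos": [-2.5,0,5.5],"yaw": 0,"hand": 0},
    {"delta_pos": [-2.5,0,5.5],"yaw": 0,"hand": 0},
    {"delta_pos": [-2,0,5.5],"yaw": 0,"hand": 0},
    {"delta_pos": [-2,0,5.5],"yaw": 0,"hand": 0},
    {"delta_pos": [-2,0,6],"yaw": 0,"hand": 0}
  ]
}}

```text
clock: 3.87
eef_pos: [514.5, 211.4, 129.1]
eef_rot: [3.142, 0.0, 0.002]
wrist_force: [-2.0, 1.2, 1.9]
finger_gap: 0.6
```

Call:
{"op": "drive_tool", "data": {
  "steps": [
    {"delta_pos": [-1.5,0,5.8],"yaw": 0,"hand": 0},
    {"delta_pos": [-1,0,5.9],"yaw": 0,"hand": 0},
    {"delta_pos": [-0.5,0,6],"yaw": 0,"hand": 0},
    {"delta_pos": [0,0,6],"yaw": 0,"hand": 0},
    {"delta_pos": [0.5,0,6],"yaw": 0,"hand": 0}
  ]
}}

```text
clock: 4.28
eef_pos: [512.5, 211.3, 159.0]
eef_rot: [3.142, -0.0, 0.002]
wrist_force: [-2.1, 0.2, 3.3]
finger_gap: 0.4
```

Call:
{"op": "drive_tool", "data": {
  "steps": [
    {"delta_pos": [1,0,6],"yaw": 0,"hand": 0},
    {"delta_pos": [1.5,0,5.9],"yaw": 0,"hand": 0},
    {"delta_pos": [1.7,0,5.9],"yaw": 0,"hand": 0},
    {"delta_pos": [2,0,6],"yaw": 0,"hand": 0},
    {"delta_pos": [2,0,6],"yaw": 0,"hand": 0}
  ]
}}

```text
clock: 4.7
eef_pos: [520.9, 211.4, 188.7]
eef_rot: [-3.142, -0.0, 0.002]
wrist_force: [-1.0, -0.3, 2.1]
finger_gap: 0.6
```

Call:
{"op": "drive_tool", "data": {
  "steps": [
    {"delta_pos": [2.2,0,6],"yaw": 0,"hand": 0},
    {"delta_pos": [2.2,0,5.8],"yaw": 0,"hand": 0},
    {"delta_pos": [2.2,0,5.8],"yaw": 0,"hand": 0},
    {"delta_pos": [2.2,0,5.7],"yaw": 0,"hand": 0},
    {"delta_pos": [2.2,0,5.7],"yaw": 0,"hand": 0}
  ]
}}

```text
clock: 5.12
eef_pos: [531.9, 211.4, 217.7]
eef_rot: [-3.142, -0.0, 0.002]
wrist_force: [-0.0, -0.1, 2.2]
finger_gap: 0.4
```

Call:
{"op": "drive_tool", "data": {
  "steps": [
    {"delta_pos": [2.2,0,5.6],"yaw": 0,"hand": 0},
    {"delta_pos": [2.2,0,5.6],"yaw": 0,"hand": 0},
    {"delta_pos": [2.5,0,5.5],"yaw": 0,"hand": 0},
    {"delta_pos": [2.6,0,5.4],"yaw": 0,"hand": 0},
    {"delta_pos": [2.8,0,5.3],"yaw": 0,"hand": 0}
  ]
}}

```text
clock: 5.53
eef_pos: [544.2, 211.4, 245.1]
eef_rot: [3.142, -0.0, 0.002]
wrist_force: [-0.1, 0.0, 1.1]
finger_gap: 0.3
```

Call:
{"op": "drive_tool", "data": {
  "steps": [
    {"delta_pos": [3,0,5.2],"yaw": 0,"hand": 0},
    {"delta_pos": [3.3,0,5],"yaw": 0,"hand": 0},
    {"delta_pos": [3.5,0,5],"yaw": 0,"hand": 0},
    {"delta_pos": [3.7,0,4.7],"yaw": 0,"hand": 0},
    {"delta_pos": [3.8,0,4.7],"yaw": 0,"hand": 0}
  ]
}}

```text
clock: 5.95
eef_pos: [561.6, 211.4, 269.6]
eef_rot: [3.142, -0.0, 0.002]
wrist_force: [-0.6, -0.4, 0.8]
finger_gap: 0.5
```

Call:
{"op": "drive_tool", "data": {
  "steps": [
    {"delta_pos": [4,0,4.4],"yaw": 0,"hand": 0},
    {"delta_pos": [4.2,0,4.3],"yaw": 0,"hand": 0},
    {"delta_pos": [4.3,0,4.2],"yaw": 0,"hand": 0},
    {"delta_pos": [4.6,0,3.9],"yaw": 0,"hand": 0},
    {"delta_pos": [4.6,0,3.8],"yaw": 0,"hand": 0}
  ]
}}

```text
clock: 6.37
eef_pos: [583.4, 211.4, 290.1]
eef_rot: [3.142, 0.0, 0.002]
wrist_force: [-1.0, -0.7, 0.2]
finger_gap: 0.4
```

```bash
python3 - <<'E'
from h import *
view("scene","s3",(290,60,140,130),4.5)
E
```

```text
(no output)
```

View pics/s3.png

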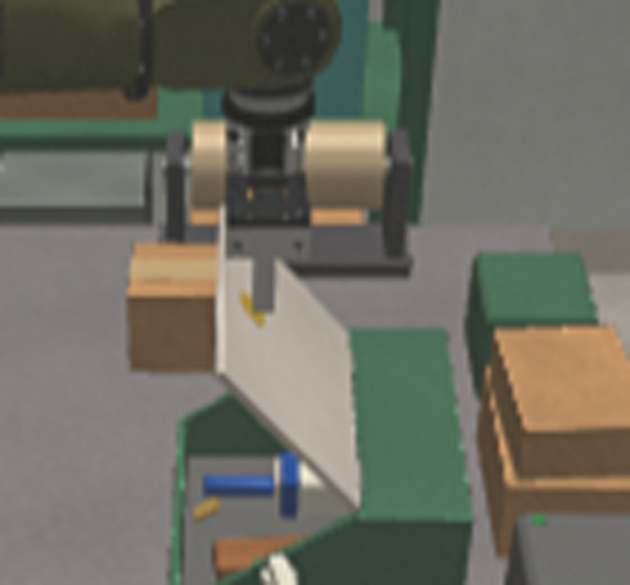

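The lid at (270,330) in s3 is open to roughly 1.5 rad with the fingers still on the mark; the brown brush is on the bin's right side at (250,555) and the blue roller on the left. I follow it to the stop.

Call:
{"op": "drive_tool", "data": {
  "steps": [
    {"delta_pos": [5,0,3.6],"yaw": 0,"hand": 0},
    {"delta_pos": [5,0,3.4],"yaw": 0,"hand": 0},
    {"delta_pos": [5,0,3.2],"yaw": 0,"hand": 0},
    {"delta_pos": [5.2,0,3],"yaw": 0,"hand": 0},
    {"delta_pos": [5.3,0,2.8],"yaw": 0,"hand": 0}
  ]
}}

```text
clock: 6.83
eef_pos: [608.9, 211.4, 306.0]
eef_rot: [-3.142, -0.0, 0.002]
wrist_force: [0.0, 0.3, 0.7]
finger_gap: 0.4
```

Call:
{"op": "drive_tool", "data": {
  "steps": [
    {"delta_pos": [5.5,0,3],"yaw": 0,"hand": 0},
    {"delta_pos": [6,0,3],"yaw": 0,"hand": 0},
    {"delta_pos": [6,0,3],"yaw": 0,"hand": 0},
    {"delta_pos": [6,0,4],"yaw": 0,"hand": 0},
    {"delta_pos": [6,0,5],"yaw": 0,"hand": 0}
  ]
}}

```text
clock: 7.25
eef_pos: [638.4, 211.3, 323.6]
eef_rot: [3.141, 0.001, 0.002]
wrist_force: [-0.4, 0.0, 0.3]
finger_gap: 0.4
```

```bash
python3 - <<'E'
from h import *
view("scene","s4",(290,60,140,130),4.5);print(manip.read_state()["eef_pos"])
E
```

```text
[639.11756274 211.22403238 324.49170186]
```

View pics/s4.png

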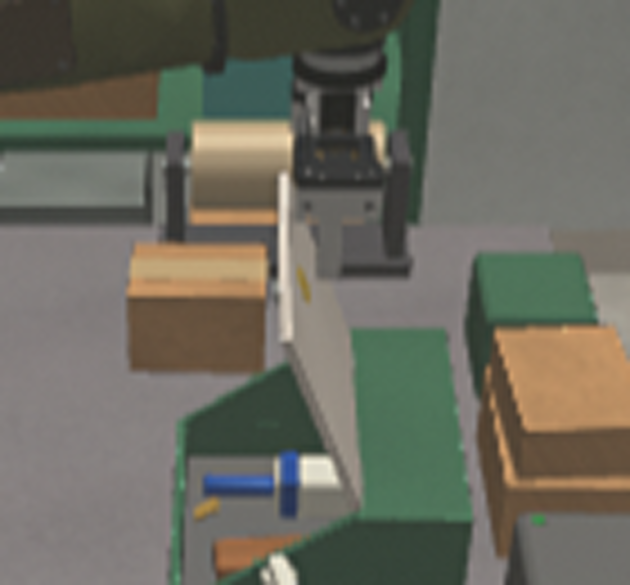

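The lid stands at about its stop (s4, edge at (285,180)) and the fingers are free of it. Next I go up and over to the front.

Call:
{"op": "drive_tool", "data": {
  "steps": [
    {"delta_pos": [2,0,20],"yaw": 0,"hand": 0},
    {"delta_pos": [0,0,25],"yaw": 0,"hand": 0},
    {"delta_pos": [0,0,25],"yaw": 0,"hand": 0},
    {"delta_pos": [0,0,25],"yaw": 0,"hand": 0},
    {"delta_pos": [-20,-10,10],"yaw": 0,"hand": 0}
  ]
}}

```text
clock: 7.72
eef_pos: [622.1, 202.3, 430.3]
eef_rot: [-3.141, -0.003, 0.002]
wrist_force: [0.1, 0.0, 0.1]
finger_gap: 0.0
```

Call:
{"op": "drive_tool", "data": {
  "steps": [
    {"delta_pos": [-35,-15,0],"yaw": 0,"hand": 40},
    {"delta_pos": [-38,-15,0],"yaw": 0,"hand": 94},
    {"delta_pos": [-38,-15,0],"yaw": 0,"hand": 94},
    {"delta_pos": [-38,-15,0],"yaw": 0,"hand": 94},
    {"delta_pos": [-38,0,0],"yaw": 0,"hand": 94}
  ]
}}

```text
clock: 8.13
eef_pos: [432.9, 140.5, 428.6]
eef_rot: [3.141, -0.0, 0.0]
wrist_force: [-1.3, 0.3, 1.2]
finger_gap: 30.1
```

Call:
{"op": "drive_tool", "data": {
  "steps": [
    {"delta_pos": [-38,0,-15],"yaw": 0,"hand": 94},
    {"delta_pos": [-38,0,-15],"yaw": 0,"hand": 94},
    {"delta_pos": [0,0,0],"yaw": 0,"hand": 94}
  ]
}}

```text
clock: 8.38
eef_pos: [353.4, 141.7, 396.4]
eef_rot: [3.141, 0.003, 0.003]
wrist_force: [0.7, 0.1, 0.8]
finger_gap: 50.2
```

```bash
python3 - <<'E'
from h import *
c=view("scene","s5",(290,60,140,160),3.7);np.save("scene5.npy",c,allow_pickle=True);c=view("top","t5",(190,90,150,130),5);np.save("top5.npy",c,allow_pickle=True);print(manip.read_state()["eef_pos"])
E
```

```text
[358.08794401 142.20251057 399.39191905]
```

View pics/s5.png

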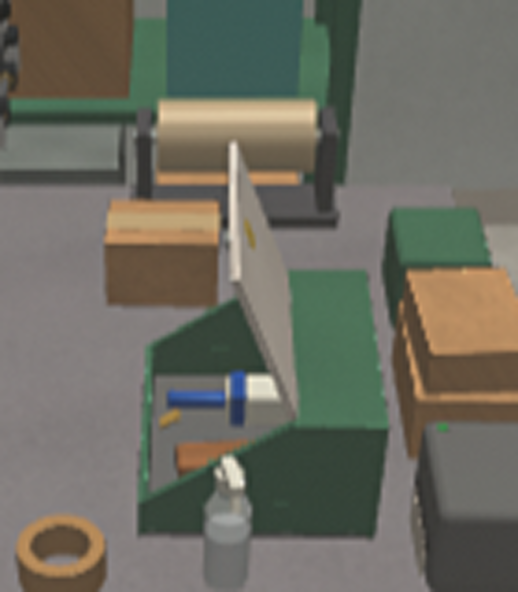

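View pics/t5.png

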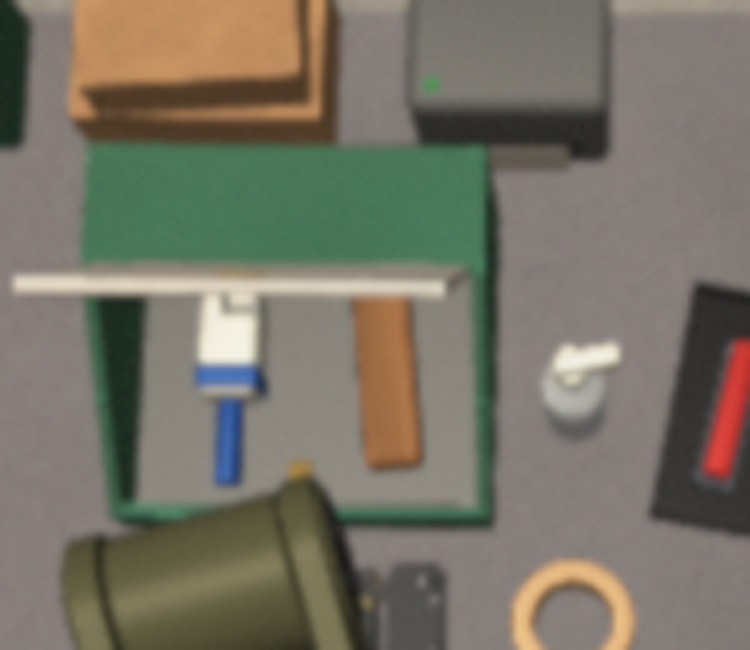

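The lid is open, and the brush front end is at t5 (393,463), its far end hidden under the lid edge. I measure its front end and heading.

```bash
python3 - <<'E'
from h import *
c=np.load("top5.npy",allow_pickle=True).item()
h=cv2.cvtColor(c["frame"],cv2.COLOR_RGB2HSV);m=cv2.inRange(h,(4,100,60),(18,255,255));k=np.zeros_like(m);k[149:186,255:282]=m[149:186,255:282]
P=cloud(c);print("z",np.nanmedian(P[k>0][:,2]))
L=[];R=[]
for v in range(153,180):
    u=np.where(k[v])[0]
    if len(u): L.append((u.min()-.5,v));R.append((u.max()+.5,v))
for n,e in(("L",L),("R",R)):
    w=ray(c,e,56);f=np.polyfit(w[:,0],w[:,1],1);print(n,"yaw",np.arctan(f[0]).round(3),"y at 550,580",np.polyval(f,[550,580]).round(1))
b=[(u,np.where(k[:,u])[0].max()+.5) for u in range(264,274)]
print("front",ray(c,b,56)[:,:2].round(1).tolist())
E
```

```text
z 53.81892500443496
L yaw 0.107 y at 550,580 [160.8 164. ]
R yaw 0.104 y at 550,580 [117.  120.2]
front [[540.4, 155.5], [536.4, 151.5], [536.4, 147.5], [536.4, 143.6], [540.4, 139.8], [540.4, 135.9], [540.4, 131.9], [540.4, 128.0], [540.4, 124.1], [540.4, 120.2]]
```

```bash
python3 - <<'E'
from h import *
c=np.load("top5.npy",allow_pickle=True).item();s=manip.read_state();P=cloud(c);print(s["eef_pos"],s["joints"].round(3))
q=P[180:230,195:275].reshape(-1,3);q=q[q[:,2]>420];print("near-tool pts above z420: xmax",np.nanmax(q[:,0]),np.nanpercentile(q,[1,50,99],axis=0).round())
i=q[:,0]>q[:,0].max()-25;print(q[i].mean(0).round(), q[i].min(0).round(),q[i].max(0).round())
c=np.load("scene5.npy",allow_pickle=True).item();P=cloud(c)
q=P.reshape(-1,3);q=q[(q[:,2]>350)&(q[:,0]>150)&(q[:,0]<600)&(q[:,1]>0)&(q[:,1]<400)]
for z in range(380,800,20):
    k=q[(q[:,2]>=z)&(q[:,2]<z+20)]
    if len(k)>3: print(z,"x",k[:,0].min().round(),k[:,0].max().round(),"y",k[:,1].min().round(),k[:,1].max().round())
E
```

```text
[358.08794401 142.20251057 399.39191905] [ 0.283 -0.156  1.607  0.     1.689  1.851]
near-tool pts above z420: xmax 406.8097339333317 [[308.  65. 493.]
 [348. 126. 680.]
 [397. 196. 690.]]
[389. 109. 649.] [382.  64. 496.] [407. 175. 690.]
380 x 343.0 363.0 y 98.0 176.0
400 x 345.0 363.0 y 95.0 169.0
420 x 343.0 362.0 y 96.0 108.0
440 x 345.0 363.0 y 98.0 108.0
460 x 322.0 387.0 y 57.0 215.0
480 x 320.0 388.0 y 53.0 221.0
500 x 320.0 386.0 y 48.0 225.0
520 x 333.0 377.0 y 48.0 152.0
540 x 319.0 386.0 y 121.0 156.0
560 x 316.0 390.0 y 99.0 156.0
580 x 151.0 388.0 y 25.0 141.0
600 x 151.0 391.0 y 8.0 125.0
620 x 150.0 405.0 y 6.0 100.0
640 x 150.0 406.0 y 9.0 187.0
660 x 150.0 403.0 y 6.0 200.0
680 x 150.0 390.0 y 28.0 194.0
```

Call:
{"op": "drive_tool", "data": {
  "steps": [
    {"delta_pos": [38,0,-5],"yaw": 0.02,"hand": 80},
    {"delta_pos": [38,0,-5],"yaw": 0.02,"hand": 80},
    {"delta_pos": [38,-1,-10],"yaw": 0.02,"hand": 80},
    {"delta_pos": [38,-1,-15],"yaw": 0.02,"hand": 80},
    {"delta_pos": [38,-1,-15],"yaw": 0.02,"hand": 80}
  ]
}}

```text
clock: 8.9
eef_pos: [552.1, 138.9, 348.0]
eef_rot: [-3.142, -0.001, 0.102]
wrist_force: [0.2, 0.2, 0.5]
finger_gap: 79.7
```

Call:
{"op": "drive_tool", "data": {
  "steps": [
    {"delta_pos": [0,0,-35],"yaw": 0,"hand": 80},
    {"delta_pos": [0,0,-35],"yaw": 0,"hand": 80},
    {"delta_pos": [0,0,-35],"yaw": 0,"hand": 80},
    {"delta_pos": [0,0,-35],"yaw": 0,"hand": 80},
    {"delta_pos": [0,0,-20],"yaw": 0,"hand": 80}
  ]
}}

```text
clock: 9.32
eef_pos: [549.1, 138.8, 184.5]
eef_rot: [3.141, 0.004, 0.101]
wrist_force: [0.1, -0.4, 0.5]
finger_gap: 79.8
```

Call:
{"op": "drive_tool", "data": {
  "steps": [
    {"delta_pos": [0,0,-35],"yaw": 0,"hand": 80},
    {"delta_pos": [0,0,-35],"yaw": 0,"hand": 80},
    {"delta_pos": [0,0,-15],"yaw": 0,"hand": 80}
  ]
}}

```text
clock: 9.57
eef_pos: [548.6, 138.7, 99.0]
eef_rot: [3.141, 0.005, 0.101]
wrist_force: [-0.1, -0.6, -1.4]
finger_gap: 80.2
```

```bash
python3 - <<'E'
from h import *
view("scene","s6",(290,60,140,160),3.7);s=manip.read_state();print(s["eef_pos"],s["wrist_force"])
E
```

```text
[547.97290483 138.56830825  97.75042118] [-0.29338791  0.60640911 -3.12337269]
```

View pics/s6.png

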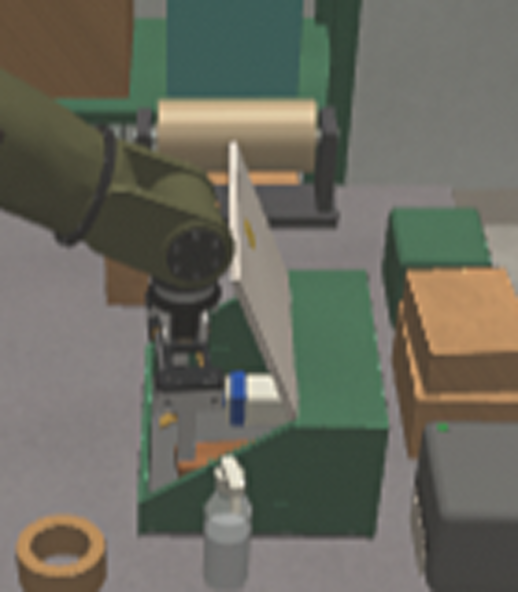

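Call:
{"op": "drive_tool", "data": {
  "steps": [
    {"delta_pos": [-6,0,0],"yaw": 0,"hand": 80},
    {"delta_pos": [-2,0,-10],"yaw": 0,"hand": 80},
    {"delta_pos": [0,0,-20],"yaw": 0,"hand": 80}
  ]
}}

```text
clock: 9.87
eef_pos: [542.8, 139.6, 76.6]
eef_rot: [-3.141, -0.006, 0.102]
wrist_force: [1.0, -0.0, -0.9]
finger_gap: 80.1
```

Call:
{"op": "drive_tool", "data": {
  "steps": [
    {"delta_pos": [0,0,-15],"yaw": 0,"hand": 80},
    {"delta_pos": [4,0,-8],"yaw": 0,"hand": 80},
    {"delta_pos": [4,0,0],"yaw": 0,"hand": 80},
    {"delta_pos": [0,0,0],"yaw": 0,"hand": 80}
  ]
}}

```text
clock: 10.2
eef_pos: [550.2, 139.2, 51.8]
eef_rot: [-3.141, -0.002, 0.102]
wrist_force: [0.4, -0.9, -0.1]
finger_gap: 79.8
```

```bash
python3 - <<'E'
from h import *
view("scene","s7",(310,90,110,120),5);view("top","t7",(190,90,150,130),5);s=manip.read_state();print(s["eef_pos"],s["wrist_force"],s["effort"])
E
```

```text
[549.76963447 139.2854859   52.05402461] [-0.30348581  0.54700891 -0.26295863] [-9.39498539e-02 -5.92053902e+01 -2.94167072e+01  4.76537345e-03
 -7.26152561e-02 -8.30321282e-03]
```

View pics/s7.png

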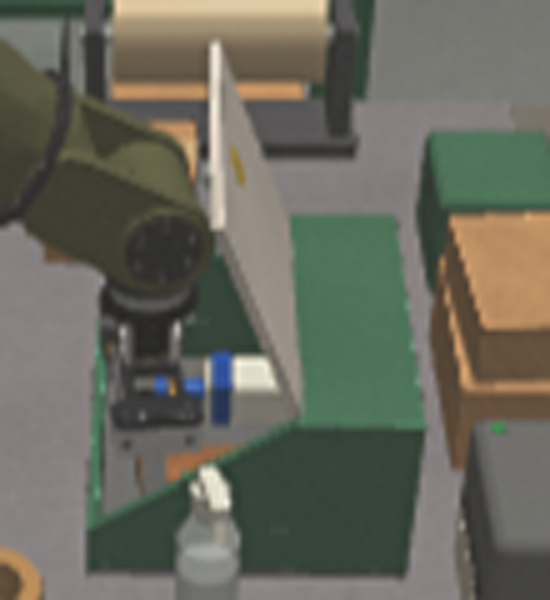

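View pics/t7.png

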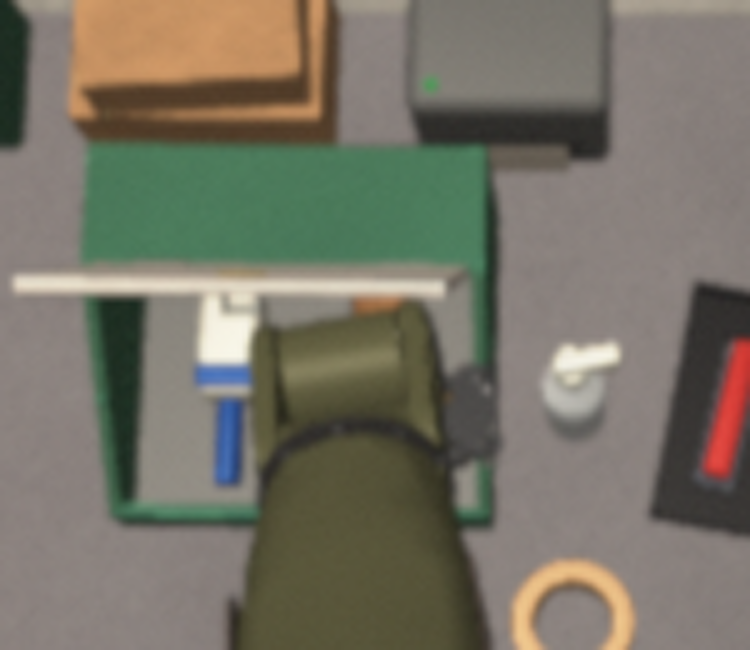

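The wrist knuckle (t7 around (340,350)) clears the lid edge, and the fingers stand beside the brush's front end. I lower a little and close.

Call:
{"op": "drive_tool", "data": {
  "steps": [
    {"delta_pos": [0,0,-6],"yaw": 0,"hand": 80},
    {"delta_pos": [0,0,0],"yaw": 0,"hand": 60},
    {"delta_pos": [0,0,0],"yaw": 0,"hand": 40},
    {"delta_pos": [0,0,0],"yaw": 0,"hand": 30},
    {"delta_pos": [0,0,0],"yaw": 0,"hand": 30}
  ],
  "squeeze": 25
}}

```text
clock: 10.72
eef_pos: [548.9, 139.2, 45.0]
eef_rot: [-3.142, -0.0, 0.102]
wrist_force: [-1.2, -0.0, -0.3]
finger_gap: 56.9
```

Call:
{"op": "drive_tool", "data": {
  "steps": [
    {"delta_pos": [0,0,0],"yaw": 0,"hand": 30},
    {"delta_pos": [0,0,0],"yaw": 0,"hand": 30}
  ]
}}

```text
clock: 10.88
eef_pos: [548.9, 139.3, 45.0]
eef_rot: [-3.142, -0.0, 0.102]
wrist_force: [-0.4, -0.2, 0.7]
finger_gap: 45.9
```

Gripped: the gap of 45.9 mm matches the 46 mm width. I draw it forward on the floor before regripping nearer its middle.

Call:
{"op": "drive_tool", "data": {
  "steps": [
    {"delta_pos": [0,0,1],"yaw": 0,"hand": 30},
    {"delta_pos": [-6,-0.6,0],"yaw": 0,"hand": 30},
    {"delta_pos": [-7,-0.7,0],"yaw": 0,"hand": 30},
    {"delta_pos": [-6,-0.6,0],"yaw": 0,"hand": 30},
    {"delta_pos": [-3,-0.3,-1],"yaw": 0,"hand": 30}
  ]
}}

```text
clock: 11.3
eef_pos: [525.9, 136.9, 44.9]
eef_rot: [3.142, 0.0, 0.102]
wrist_force: [4.5, 0.7, 6.7]
finger_gap: 46.0
```

Call:
{"op": "drive_tool", "data": {
  "steps": [
    {"delta_pos": [0,0,0],"yaw": 0,"hand": 60},
    {"delta_pos": [0,0,0],"yaw": 0,"hand": 70},
    {"delta_pos": [9,0.9,0],"yaw": 0,"hand": 70},
    {"delta_pos": [9,0.9,0],"yaw": 0,"hand": 70},
    {"delta_pos": [8,0.8,0],"yaw": 0,"hand": 70}
  ]
}}

```text
clock: 11.72
eef_pos: [553.6, 139.7, 45.0]
eef_rot: [-3.142, -0.0, 0.102]
wrist_force: [-0.4, -0.4, 0.6]
finger_gap: 69.4
```

```bash
python3 - <<'E'
from h import *
view("scene","s8",(310,90,110,120),5);s=manip.read_state();print(s["eef_pos"],s["wrist_force"],s["finger_gap"])
E
```

```text
[554.65479193 139.71839711  45.08980321] [ 0.7433014  -0.05743383  0.48503344] 69.74474810096335
```

View pics/s8.png

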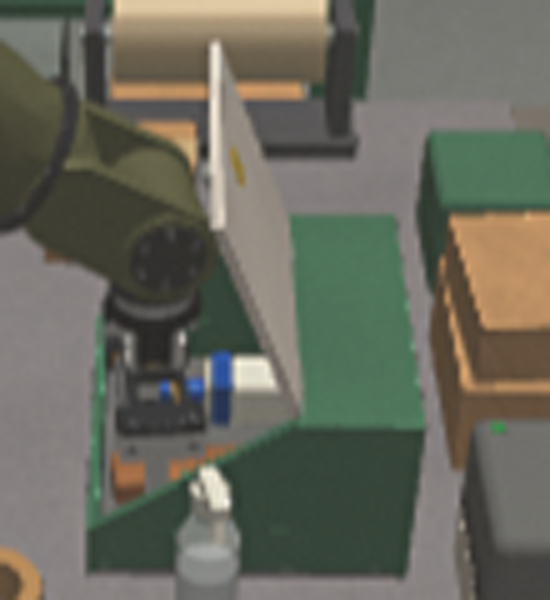

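The brush has come forward by about 22 mm; its front end is at s8 (127,478). I shift back slightly for knuckle clearance, then grip.

Call:
{"op": "drive_tool", "data": {
  "steps": [
    {"delta_pos": [-5,-0.5,0],"yaw": 0,"hand": 70},
    {"delta_pos": [0,0,0],"yaw": 0,"hand": 30},
    {"delta_pos": [0,0,0],"yaw": 0,"hand": 30},
    {"delta_pos": [0,0,0],"yaw": 0,"hand": 30},
    {"delta_pos": [0,0,0],"yaw": 0,"hand": 30}
  ],
  "squeeze": 45
}}

```text
clock: 12.18
eef_pos: [547.7, 139.1, 45.0]
eef_rot: [3.142, -0.0, 0.102]
wrist_force: [0.2, -0.0, 0.3]
finger_gap: 46.8
```

Call:
{"op": "drive_tool", "data": {
  "steps": [
    {"delta_pos": [0,0,0],"yaw": 0,"hand": 30},
    {"delta_pos": [0,0,0],"yaw": 0,"hand": 30},
    {"delta_pos": [0,0,5],"yaw": 0,"hand": 30},
    {"delta_pos": [0,0,8],"yaw": 0,"hand": 30},
    {"delta_pos": [-2,0,10],"yaw": 0,"hand": 30}
  ]
}}

```text
clock: 12.6
eef_pos: [545.8, 139.0, 68.3]
eef_rot: [3.142, 0.001, 0.102]
wrist_force: [0.6, 0.5, -1.2]
finger_gap: 45.7
```

```bash
python3 - <<'E'
from h import *
view("scene","s9",(310,90,110,120),5);s=manip.read_state();print(s["eef_pos"],s["wrist_force"],s["moment"],s["finger_gap"])
E
```

```text
[546.40522982 139.27077094  70.66009296] [0.84128667 0.54301306 1.72244321] [ 0.02541521 -0.07372667 -0.03175507] 45.659231145849155
```

View pics/s9.png

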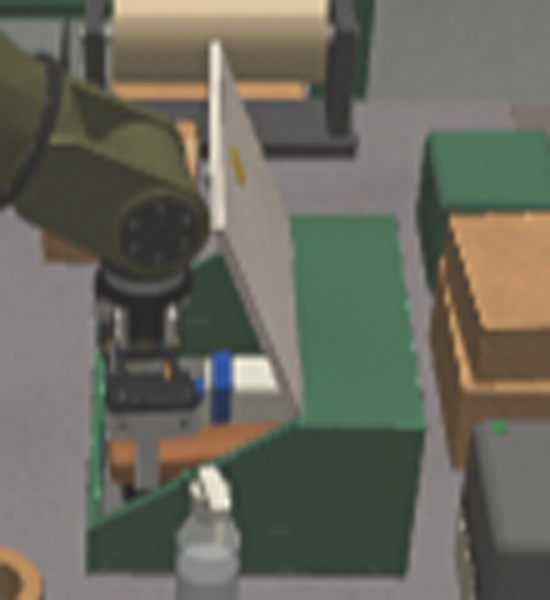

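Call:
{"op": "drive_tool", "data": {
  "steps": [
    {"delta_pos": [-1,0,10],"yaw": 0,"hand": 30},
    {"delta_pos": [-1,0,12],"yaw": 0,"hand": 30},
    {"delta_pos": [-4,0,12],"yaw": 0,"hand": 30},
    {"delta_pos": [-12,0,5],"yaw": 0,"hand": 30},
    {"delta_pos": [-20,0,0],"yaw": 0,"hand": 30}
  ]
}}

```text
clock: 13.07
eef_pos: [508.8, 139.2, 109.1]
eef_rot: [-3.141, -0.004, 0.101]
wrist_force: [-0.3, 0.1, -1.6]
finger_gap: 46.1
```

Call:
{"op": "drive_tool", "data": {
  "steps": [
    {"delta_pos": [-25,0,0],"yaw": 0,"hand": 30},
    {"delta_pos": [-25,0,0],"yaw": 0,"hand": 30},
    {"delta_pos": [-25,0,5],"yaw": 0,"hand": 30},
    {"delta_pos": [-20,0,10],"yaw": 0,"hand": 30},
    {"delta_pos": [-15,0,15],"yaw": 0,"hand": 30}
  ]
}}

```text
clock: 13.48
eef_pos: [395.6, 138.9, 137.2]
eef_rot: [3.141, 0.001, 0.102]
wrist_force: [0.1, 0.0, -1.3]
finger_gap: 45.7
```

```bash
python3 - <<'E'
from h import *
view("scene","s10",(290,60,140,160),3.7);s=manip.read_state();print(s["eef_pos"],s["wrist_force"],s["moment"],s["finger_gap"])
E
```

```text
[395.41755808 139.29841167 140.19275205] [1.95486259 0.90933985 2.00449831] [ 0.09479227 -0.15870909 -0.00565137] 45.72036347122412
```

View pics/s10.png

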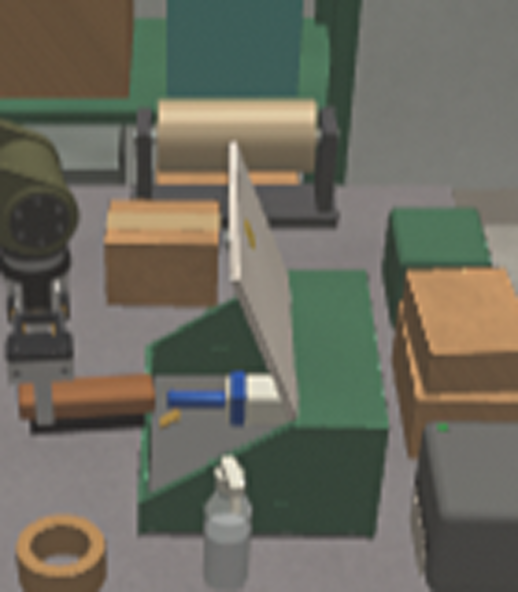

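The brush is level in the grip (s10 (85,397)) and clear of the bin. I raise it and carry it to the tray, turning about -0.295 on the way.

Call:
{"op": "drive_tool", "data": {
  "steps": [
    {"delta_pos": [0,0,20],"yaw": 0,"hand": 30},
    {"delta_pos": [0,-5,25],"yaw": 0,"hand": 30},
    {"delta_pos": [0,-15,25],"yaw": 0,"hand": 30},
    {"delta_pos": [5,-25,20],"yaw": -0.03,"hand": 30},
    {"delta_pos": [8,-30,10],"yaw": -0.03,"hand": 30}
  ]
}}

```text
clock: 13.95
eef_pos: [411.1, 64.0, 240.3]
eef_rot: [-3.141, -0.005, 0.043]
wrist_force: [1.6, 0.4, -0.9]
finger_gap: 45.2
```

Call:
{"op": "drive_tool", "data": {
  "steps": [
    {"delta_pos": [8,-32,0],"yaw": -0.03,"hand": 30},
    {"delta_pos": [8,-32,0],"yaw": -0.03,"hand": 30},
    {"delta_pos": [8,-32,0],"yaw": -0.03,"hand": 30},
    {"delta_pos": [8,-32,0],"yaw": -0.03,"hand": 30},
    {"delta_pos": [8,-32,0],"yaw": -0.03,"hand": 30}
  ]
}}

```text
clock: 14.37
eef_pos: [450.9, -97.6, 237.7]
eef_rot: [3.141, -0.001, -0.11]
wrist_force: [0.8, 0.9, -2.3]
finger_gap: 45.8
```

Call:
{"op": "drive_tool", "data": {
  "steps": [
    {"delta_pos": [12,-32,0],"yaw": -0.03,"hand": 30},
    {"delta_pos": [12,-32,0],"yaw": -0.03,"hand": 30},
    {"delta_pos": [12,-32,0],"yaw": -0.025,"hand": 30},
    {"delta_pos": [12,-32,0],"yaw": 0,"hand": 30},
    {"delta_pos": [12,-28,0],"yaw": 0,"hand": 30}
  ]
}}

```text
clock: 14.78
eef_pos: [511.0, -254.1, 237.5]
eef_rot: [3.141, -0.001, -0.194]
wrist_force: [-0.1, 0.1, -1.4]
finger_gap: 45.7
```

Call:
{"op": "drive_tool", "data": {
  "steps": [
    {"delta_pos": [3,-20,0],"yaw": 0,"hand": 30},
    {"delta_pos": [0,-12,-15],"yaw": 0,"hand": 30},
    {"delta_pos": [0,0,-30],"yaw": 0,"hand": 30},
    {"delta_pos": [0,0,-30],"yaw": 0,"hand": 30},
    {"delta_pos": [0,0,-20],"yaw": 0,"hand": 30}
  ]
}}

```text
clock: 15.2
eef_pos: [513.0, -283.8, 139.8]
eef_rot: [-3.141, 0.002, -0.194]
wrist_force: [0.1, -0.0, -1.4]
finger_gap: 45.4
```

Call:
{"op": "drive_tool", "data": {
  "steps": [
    {"delta_pos": [0,0,-20],"yaw": 0,"hand": 30},
    {"delta_pos": [0,0,-20],"yaw": 0,"hand": 30},
    {"delta_pos": [0,0,-8],"yaw": 0,"hand": 30},
    {"delta_pos": [0,0,0],"yaw": 0,"hand": 30}
  ]
}}

```text
clock: 15.53
eef_pos: [513.2, -283.5, 92.6]
eef_rot: [-3.141, 0.003, -0.193]
wrist_force: [-0.4, -0.5, -1.8]
finger_gap: 45.6
```

```bash
python3 - <<'E'
from h import *
c=view("scene","s11",(290,180,130,130),4.6);np.save("scene11.npy",c,allow_pickle=True);c=view("top","t11",(290,120,130,110),5);np.save("top11.npy",c,allow_pickle=True);s=manip.read_state();print(s["eef_pos"],s["eef_rot"],s["wrist_force"],s["finger_gap"])
E
```

```text
[ 514.26994459 -284.16315752   95.05877015] [ 3.14113812e+00 -1.13138342e-03 -1.93158693e-01] [ 0.00332151 -1.47340938 -1.51778456] 45.74596092271345
```

View pics/s11.png

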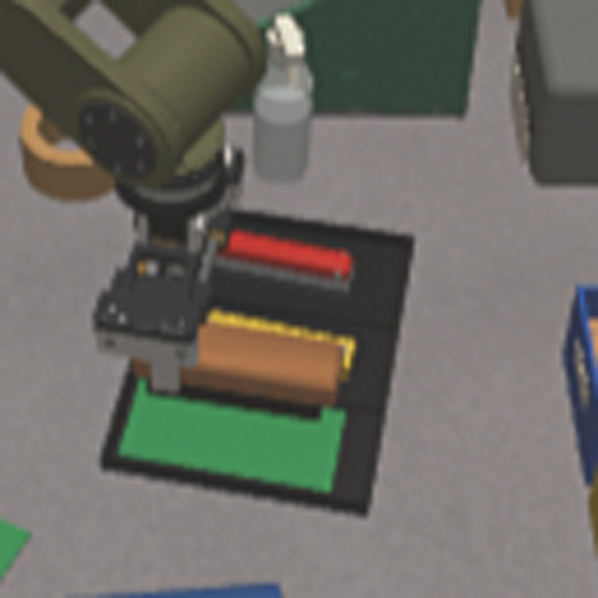

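View pics/t11.png

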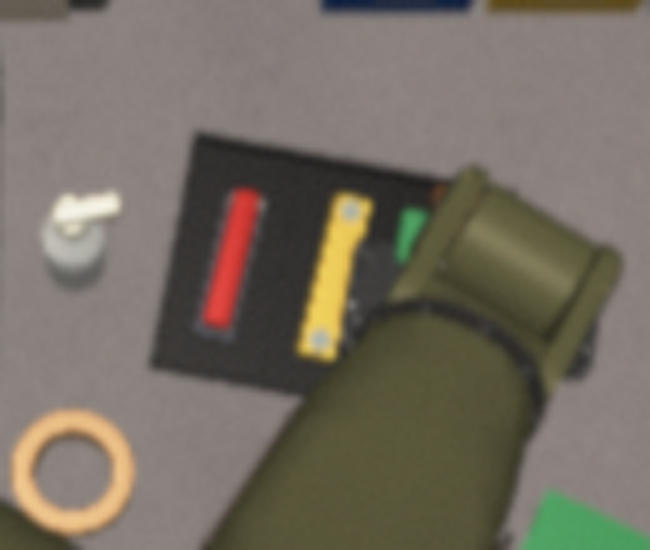

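```bash
python3 - <<'E'
from h import *
c=np.load("scene11.npy",allow_pickle=True).item();P=cloud(c)
h=cv2.cvtColor(c["frame"],cv2.COLOR_RGB2HSV);m=cv2.inRange(h,(4,90,50),(18,255,255))>0
k=np.zeros_like(m);k[245:272,315:368]=m[245:272,315:368]
q=P[k];print("z",np.nanpercentile(q[:,2],[2,25,50,75,98]).round(),"x",np.nanpercentile(q[:,0],[0,1,99,100]).round(1),"y",np.nanpercentile(q[:,1],[1,99]).round(1))
t=q[q[:,2]>100];print(len(t),np.nanmedian(t,0).round(1))
# along/across in pad frame about pad centre
a=-0.192;d=np.array([np.cos(a),np.sin(a)]);n=np.array([-np.sin(a),np.cos(a)])
for nm,s in(("all",q),("top",t)):
    r=s[:,:2]-[555,-295.5];u=r@d;v=r@n;print(nm,"along",np.percentile(u,[0,1,50,99,100]).round(1),"across",np.percentile(v,[0,2,50,98,100]).round(1))
r=t[:,:2]-[555,-295.5];u=r@d;v=r@n
for lo in range(0,70,10):
    i=(u>lo)&(u<lo+10)
    if i.sum():print(lo,v[i].min().round(1),v[i].max().round(1),t[i,2].mean().round(1))
E
```

```text
z [ 83.  96. 100. 102. 105.] x [484.8 488.3 629.5 633.6] y [-328.9 -274.9]
233 [ 577.4 -300.2  101.9]
all along [nan nan nan nan nan] across [nan nan nan nan nan]
top along [-27.3 -25.3  23.   74.1  76. ] across [-63.6 -20.1   0.6  19.6  22.2]
0 -20.1 18.3 102.6
10 -17.6 19.6 102.2
20 -16.7 18.4 101.8
30 -17.9 20.5 102.2
40 -15.9 19.5 101.9
50 -18.5 21.0 101.9
60 -15.3 18.9 102.0
```

The brush hangs parallel to the lane, about 1 mm off along it and 2–3 mm off across; in s11 its rear end is at (343,350). I correct the offset and lower gently.

Call:
{"op": "drive_tool", "data": {
  "steps": [
    {"delta_pos": [-0.5,-2.5,-12],"yaw": 0,"hand": 30},
    {"delta_pos": [0,0,-15],"yaw": 0,"hand": 30},
    {"delta_pos": [0,0,-10],"yaw": 0,"hand": 30},
    {"delta_pos": [0,0,-6],"yaw": 0,"hand": 30},
    {"delta_pos": [0,0,-3],"yaw": 0,"hand": 30}
  ]
}}

```text
clock: 16.05
eef_pos: [513.1, -286.4, 47.1]
eef_rot: [-3.141, 0.001, -0.193]
wrist_force: [-0.5, -0.5, -1.4]
finger_gap: 45.7
```

Call:
{"op": "drive_tool", "data": {
  "steps": [
    {"delta_pos": [0,0,-2],"yaw": 0,"hand": 30},
    {"delta_pos": [0,0,-1],"yaw": 0,"hand": 30},
    {"delta_pos": [0,0,0],"yaw": 0,"hand": 30}
  ]
}}

```text
clock: 16.3
eef_pos: [513.5, -286.5, 45.1]
eef_rot: [3.141, -0.0, -0.193]
wrist_force: [0.6, -0.1, -1.0]
finger_gap: 45.3
```

Call:
{"op": "drive_tool", "data": {
  "steps": [
    {"delta_pos": [0,0,-1],"yaw": 0,"hand": 30},
    {"delta_pos": [0,0,-0.5],"yaw": 0,"hand": 30},
    {"delta_pos": [0,0,0],"yaw": 0,"hand": 30}
  ]
}}

```text
clock: 16.55
eef_pos: [513.4, -286.4, 43.5]
eef_rot: [3.141, -0.0, -0.193]
wrist_force: [0.5, 0.3, -1.8]
finger_gap: 46.0
```

Call:
{"op": "drive_tool", "data": {
  "steps": [
    {"delta_pos": [0,0,-0.7],"yaw": 0,"hand": 30},
    {"delta_pos": [0,0,0],"yaw": 0,"hand": 30}
  ]
}}

```text
clock: 16.72
eef_pos: [513.5, -286.5, 43.0]
eef_rot: [3.141, -0.0, -0.193]
wrist_force: [0.1, -0.0, 1.1]
finger_gap: 45.6
```

Call:
{"op": "drive_tool", "data": {
  "steps": [
    {"delta_pos": [0,0,-0.7],"yaw": 0,"hand": 30},
    {"delta_pos": [0,0,0],"yaw": 0,"hand": 30}
  ]
}}

```text
clock: 16.88
eef_pos: [513.5, -286.5, 42.9]
eef_rot: [3.141, -0.0, -0.193]
wrist_force: [-4.8, 2.3, 11.1]
finger_gap: 45.3
```

The wrist force has turned to +11 N and z has stopped at 42.9, so the brush is resting on the pad. I release slowly and look.

Call:
{"op": "drive_tool", "data": {
  "steps": [
    {"delta_pos": [0,0,0.7],"yaw": 0,"hand": 30},
    {"delta_pos": [0,0,0],"yaw": 0,"hand": 48},
    {"delta_pos": [0,0,0],"yaw": 0,"hand": 56},
    {"delta_pos": [0,0,0],"yaw": 0,"hand": 60},
    {"delta_pos": [0,0,0],"yaw": 0,"hand": 62}
  ]
}}

```text
clock: 17.3
eef_pos: [513.4, -286.4, 42.6]
eef_rot: [-3.142, -0.0, -0.193]
wrist_force: [-0.3, 1.0, 0.1]
finger_gap: 61.1
```

Call:
{"op": "drive_tool", "data": {
  "steps": [
    {"delta_pos": [0,0,5],"yaw": 0,"hand": 62},
    {"delta_pos": [0,0,15],"yaw": 0,"hand": 62},
    {"delta_pos": [0,0,25],"yaw": 0,"hand": 62},
    {"delta_pos": [0,0,35],"yaw": 0,"hand": 62},
    {"delta_pos": [0,0,35],"yaw": 0,"hand": 62}
  ]
}}

```text
clock: 17.72
eef_pos: [512.9, -286.1, 158.9]
eef_rot: [-3.141, 0.001, -0.193]
wrist_force: [0.2, -0.3, -0.0]
finger_gap: 62.1
```

Call:
{"op": "drive_tool", "data": {
  "steps": [
    {"delta_pos": [-20,0,30],"yaw": 0,"hand": 62},
    {"delta_pos": [-35,0,20],"yaw": 0,"hand": 62},
    {"delta_pos": [-38,0,0],"yaw": 0,"hand": 62},
    {"delta_pos": [-38,0,0],"yaw": 0,"hand": 62},
    {"delta_pos": [-30,0,0],"yaw": 0,"hand": 62}
  ]
}}

```text
clock: 18.13
eef_pos: [350.2, -286.0, 208.1]
eef_rot: [3.141, -0.001, -0.193]
wrist_force: [0.2, -0.2, 0.0]
finger_gap: 61.7
```

```bash
python3 - <<'E'
from h import *
c=view("scene","s12",(240,60,180,250),2.4);np.save("scene12.npy",c,allow_pickle=True);c=view("top","t12",(180,90,240,130),3.3);np.save("top12.npy",c,allow_pickle=True);s=manip.read_state();print(s["eef_pos"],s["wrist_force"],s["clock"])
T=c;P=cloud(c);h=cv2.cvtColor(c["frame"],cv2.COLOR_RGB2HSV);m=cv2.inRange(h,(4,90,50),(18,255,255));k=np.zeros_like(m);k[140:205,363:395]=m[140:205,363:395]
cs,_=cv2.findContours(k,0,cv2.CHAIN_APPROX_NONE);cc=max(cs,key=cv2.contourArea);w=ray(c,cc[:,0],54)[:,:2].astype(np.float32);r=cv2.minAreaRect(w);print("brush",r,"z",np.nanmedian(P[k>0][:,2]))
a=-0.192;d=np.array([np.cos(a),np.sin(a)]);n=np.array([-np.sin(a),np.cos(a)]);e=np.array(r[0])-[555,-295.5];print("along",e@d,"across",e@n)
E
```

```text
[ 349.60736127 -286.36063539  208.46746088] [0.07085735 0.4818071  0.17086438] 18.2333
brush ((559.3685302734375, -294.3472900390625), (48.29849624633789, 151.56085205078125), 78.5359878540039) z 52.06728304710748
along 4.068293554755989 across 1.9651423755838473
```

View pics/s12.png

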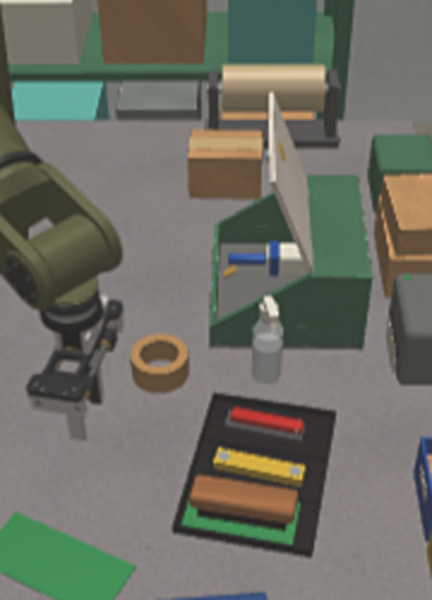

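View pics/t12.png

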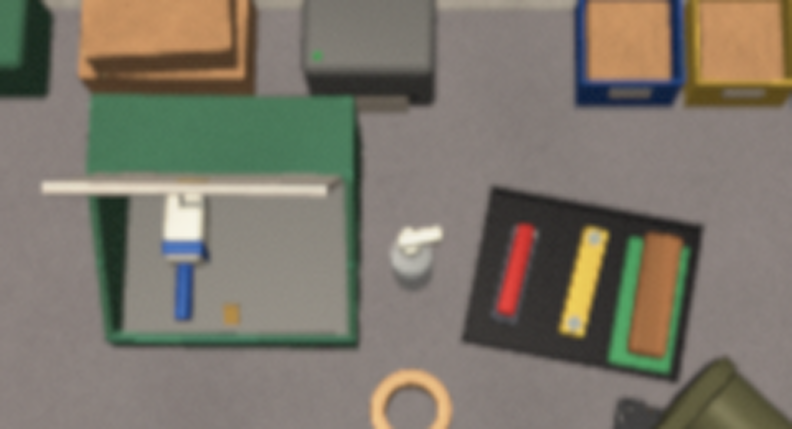

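The brush lies flat on the pad (t12 (657,293)) about 4 mm along and 2 mm across from its centre. The lid is open, the bystanders are in place and the arm is clear, so I hand in.

Call:
{"op": "drive_tool", "data": {
  "steps": [
    {"delta_pos": [0,0,0],"yaw": 0,"hand": 62},
    {"delta_pos": [0,0,0],"yaw": 0,"hand": 62}
  ]
}}

```text
clock: 18.4
eef_pos: [352.9, -286.6, 208.0]
eef_rot: [3.141, -0.001, -0.193]
wrist_force: [0.4, -0.3, -0.1]
finger_gap: 62.2
```

```bash
python3 -c "
from cell import manip
print(manip.sign_off())"
```

```text
the job is handed in; nothing more can be done
None
```

The brush is out of the bin and lying bristles down on the green pad in the tray. The job was handed in at 18.4 s of the 64 s allowed, and the sign-off gave no verdict.

- **Lid:** I pressed the yellow mark and followed the lid up with the fingertips at about 0.5 rad/s until it reached its stop. I took the click from the lid still pushing with 4.3 N above its shut height; the latch itself was not visible.
- **Brush:** The tool could not be tilted, so I worked upright in front of the open lid. I drew the brush about 23 mm forward on the bin floor, regripped it nearer its middle, lifted it out and set it down until the wrist force turned upward.

Last checks from the pictures:

| Check | Result |
|---|---|
| Brush position on pad | about 4 mm along and 2 mm across from the pad's centre (limits 25 and 18) |
| Brush direction | within about 0.01 rad of the lane (limit 0.2) |
| Brush top face | read 52 mm against 54 expected; bench heights also read about 2 mm low |
| Lid | open, by eye at its stop; its angle was not measured |
| Other objects | by eye, all those in view in their places; the driver was out of the last pictures |
| Arm | clear of everything, wrist force about zero |

The wrist passed within a few millimetres of the lid's free edge on the way into the bin. I saw no contact there, but a light touch high on the wrist would not have shown in the force reading.

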